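Clear the jig and wedge the workpiece tight

TASK

An offcut has been left in the slot of the wedge-clamping jig. Lift it out and set it down on the bench clear of the jig; then push the wedge along the jig into the slot, thin end first, until it jams firmly and holds the long workpiece flat against the fence by itself when you let go. Push firmly but never hammer or ram it (about 20 N is plenty), and do not disturb the other things lying round the jig.

Things in the scene. Friction and masses are not known exactly. Their poses are not given: they have to be found in the camera images.
- jig: Fixed wedge-clamping jig: plywood board 415 x 205 x 12 mm with three wooden cleats on it (fence, end stop, slanted cleat). Origin on the board's underside, at bench height; x = direction in which the wedge is driven, y = towards the fence, z up. Board: x -265..+150, y -105..+100 mm, top at z 12 mm. End stop (for the workpiece): 30 mm high, face at x +105, y -1..+59 mm.
- fence (a point): Point on the fence's clamping face at board-top height, jig (+17.5, +58, +12) mm; axes as the jig. The fence is a straight cleat along jig x, from jig x -85 to +120 mm, 34 mm high above the board and 30 mm thick.
- slot_mouth (a point): Foot of the slanted cleat's face at the slot's mouth, jig (-40, -68, +12) mm; axes as the jig. The cleat (34 mm high, 34 mm thick, jig x -45..+115, mouth corner rounded to 12 mm) has its face at jig y = -(68 - (x+40)/7) mm: it closes on the fence 1 mm in 7 towards +x. The slot lies between this face and the workpiece; 68 mm wide at the mouth once the workpiece touches the fence.
- wedge: Loose pale wooden wedge 120 mm long, 40 high, 0.2 kg, lying on the board before the slot's mouth. Origin at its underside, midway along; x from butt (x -60, flat, 68 mm wide: push here) to thin end (x +60, 51 mm wide, corners rounded to 10 mm). Straight side (to the workpiece) at y +29.5; slanted side (to the slanted cleat, same 1 in 7 taper) from y -38.5 at the butt to -21.4 mm.
- wedge_butt (a point): Middle of the wedge's butt at its underside, wedge (-60, -4, 0) mm; axes as the wedge. Friction locks the wedge once jammed. Jammed, with the workpiece on the fence, the wedge's origin is near jig (+20, -29.5) mm, but 1 mm of slack across the slot is 7 mm of travel: feel for it. Sliding takes 1 to 5 N before the jam; an 18 N push, repeated, holds. The wedge turns easily when pushed off its middle.
- workpiece: Loose hardwood block 58 x 180 x 46 mm (own x, y, z), about 0.3 kg, lying on the board along the slot, between slot and fence; not yet snug: a few mm off the fence and the end stop. Origin at the centre of its underside; its own y (180 mm) lies along the jig's x. Against the fence its origin is at jig y = +29 mm.
- offcut: Loose hardwood offcut 45 x 62 x 58 mm (own x, y, z), 0.1 kg, standing on the board in the slot's mouth, in the way of the wedge, its 62 mm side roughly along the slot. Origin at the centre of its underside. Grasp it from above across the 62 mm side: 25 mm or more is free before and behind it along the slot.
- safety_glasses: Bystander: folded clear safety glasses 82 x 154 x 49 mm on the bench; origin centre of underside.
- turned_handle: Bystander: turned wooden tool handle 53 x 96 x 18 mm on the bench; origin centre of underside.
- folding_rule: Bystander: folded wooden rule 16 x 203 x 15 mm on the bench behind the fence, long axis own y; origin centre of underside.
- scrap_block: Bystander: hardwood block 46 x 105 x 50 mm on the bench, long axis own y; origin centre of underside.
There are look-alikes about, which are no part of the job. Leave any red look-alike of the offcut alone. Leave any purple look-alike of the wedge alone.

How it is judged:
On the way, in this order (a step that is already met when the one before it is completed fails the run):
1. the offcut stands on the bench clear of the jig's board, released ((x of offcut in the frame of jig above 0.18 m or x of offcut in the frame of jig below -0.295 m or y of offcut in the frame of jig above 0.13 m or y of offcut in the frame of jig below -0.135 m) and height (world z) of offcut between -0.02 and 0.05 m and linear speed of offcut below 0.02 m/s and contact force between the fingers and offcut below 0.1 N), for 0.2 s.
2. the wedge presses on the workpiece with more than 4 N (contact force between wedge and workpiece above 4 N), for 0.2 s.
At the end, for the whole second after the job is handed in: Offcut on the bench, its centre 30 mm or more outside the board; workpiece flat on the board against the fence (2.5 mm, 2 degrees); wedge flat in the slot, thin end first (3.5 degrees), still pressing on the workpiece with over 2.5 N with the robot away; all at rest (all of step 1 and y of workpiece in the frame of jig between 0.0265 and 0.0315 m and angle between the y axis of workpiece and the x axis of jig, either way round below 0.035 rad and z of each of workpiece, wedge in the frame of jig below 0.017 m and angle between the x axis of wedge and the x axis of jig, either way round below 0.06 rad and x of wedge in the frame of jig between -0.01 and 0.06 m and contact force between wedge and workpiece above 2.5 N and linear speed of each of wedge, workpiece below 0.01 m/s); the robot touches nothing.
It fails at once if the robot rams the wedge with more than 60 N (contact force between any of the arm, the fingers and wedge above 60 N).
It fails at once if one of the four bystanders is shoved more than 30 mm (distance of any of safety_glasses, turned_handle, folding_rule, scrap_block from where it was at the start of the episode above 0.03 m).
It also fails if it takes over 72 s, if anything falls off the work surface, if the arm or the gripper's body presses on something with over 40 N, if the wrist force passes 120 N, or if a joint passes its speed limit or range.

ROBOT

A 7-joint arm with a two-finger parallel gripper is mounted at the origin on the work surface; the furniture and walls round the work are solid. World frame = base frame: x ahead of the robot, y to its left, z up, the work surface at z = 0. Lengths are in m, angles in rad, forces in N, time in s.
With the tool pointing down it reaches from about 0.4 to 0.85 m from the base axis. Payload 4.5 kg.
Tool frame: the origin (TCP) lies where the fingers leave the gripper's body, on its centre line; the fingertips stand 64 mm ahead of it and the grasp point (between the pads) lies 45 mm ahead of it; z points along the fingers, y is the line along which they close (so a half turn about z gives the same grasp; the last joint's range is limited). The gripper opens to 88 mm and grips with 3 to 60 N. Pads are 18 mm wide; open, the fingers measure 123 mm over their backs; the gripper's body (75 mm by 187 mm) begins 45 mm behind the grasp point.
Start: joints at [-1.296, 0.689, -0.195, 1.565, 0.157, 0.902, -0.215], TCP at [0.149, 0.607, 0.303] pointing down, gripper open.
Joint ranges: [-3.01, 3.01], [-0.46, 2.08], [-1.47, 1.51], [0.13, 2.56], [-1, 4.14], [0.04, 2.09], [-2.66, 2.66]. Speed limits (rad/s): [2.57, 2.57, 3.14, 3.14, 3.14, 3.14, 3.14].

INTERFACE

Orientations are given as a unit quaternion [x, y, z, w].
In Python, from plant import r gives the robot as it stands.
- The arm moves only by the tool play_rows, never from a script. Its arguments are lists of equal length, an entry for each row: "translation": the shift along the tool's x, y, z in m, a list of three; "delta_rot": the turn, a rotation vector about the tool's x, y, z in degrees, a list of three; "grip": the opening, from -1 (shut) to 1 (fully open). In form: {"translation": [[x, y, z], ...], "delta_rot": [[rx, ry, rz], ...], "grip": [grip, ...]}. A call has 1 to 20 rows; each row shifts and turns the commanded pose from where the row before left it, along the tool's axes as they then stand; what a row does not reach is not made up. A row lasts 1/8 s, in which the tool goes at most 62.5 mm and 10.7 degrees, less where a joint would pass 70% of its speed; a pose out of reach is approached as far as the arm can. A call with a gripper value outside its range is refused whole. The fingers move at their own pace and stop on an object; "squeeze" is the grip in N (left out, the last holds). Time passes only in rows, so rows that do not move let the fingers close. It gives the time, the measured TCP pose, the force, the opening and the grip force at its end, in the units of the state.
- r.get_state(): the state, without advancing time (a new reading comes with each control period).
- r.snapshot(name): name is "scene" or "top" or "wrist"; returns the picture (480x640x3 uint8, blue, green, red); there is no depth.
- r.get_calibration(name): a dict with "intrinsics" (3x3 intrinsics, pixels), "k1" (the pictures are not rectified: a ray, as slopes to the right and down, at radius r is drawn at 1 + k1 r^2 times it, then the intrinsics apply), "eye" and "rotation" of the camera in the world. Camera axes: x right, y up, looking along -z (the intrinsics and any distortion apply to the point x, -y, -z); pixel columns grow to the right and rows downward; lengths in m; the calibration is good to about 2 mm. A picture is of the moment at which its call begins: read the wrist's pose just before it. get_calibration takes no time and is no camera call; for the wrist camera it gives the pose at the moment of the call.
- r.finish_job(): hands the job in; it is judged then, once.
Trained networks look in the newest picture that a camera, given by its name, has taken for a name from the list of things; names that differ only in an ending like _2 or _b are one class to them, and where a whole thing is asked for, a point or a joint stands for the part that bears it (a point fixed in the world has none). Each returns a list of dicts, best first, with "confidence" (0 to 1); they miss things now and then, are a little off and sometimes report something else, mostly with a low value. They report only what shows in the picture. A call takes as long as a camera call. They do not tell look-alikes from the thing itself.
- r.look_for(camera, target): "point" ([x, y, z] in m, in world coordinates, good to about 4 mm: the middle of the surface that is visible of it).
- r.silhouettes(camera, target): "pixels" (480x640 bool, what is visible of it).
The state is a dict: "clock": time; "q": joint angles; "qd": joint speeds; "joint_torque": joint torques, N m; "tool_pos": TCP position; "eef_rot": TCP orientation; "contact_force": force on the tool from outside, world axes, zero at the start; "moment": the same for the moment, N m; "opening": opening from 0.0 (shut) to 1.0 (fully open); "finger_force": force on a finger pad.
Only numpy, scipy, OpenCV 4.12 (cv2) and the standard library are available. Lean on these libraries where they do the work, as an engineer would, in place of code of your own. Each camera call takes 0.05 s, during which the arm holds its last target. There are 200 camera calls.

## Working session

There is one attempt and no reset: what is moved stays moved. The work goes in short steps, Python scripts to look and compute and a tool call to move; the robot and the scene stay as the last step left them, time stands still between calls to the robot, and variables do not carry over. Pictures are saved under pics/ and viewed, at most 10 in all, crops included, and the job is handed in when it is done.

Besides the shell and the picture viewer there is one more tool, called after ">>>" as name(argument=value, ...) on one line, values as JSON. play_rows: Moves the arm, as the interface text tells. Its arguments: {"type":"object","properties":{"translation":{"type":"array","items":{"type":"array","items":{"type":"number"}}},"delta_rot":{"type":"array","items":{"type":"array","items":{"type":"number"}}},"grip":{"type":"array","items":{"type":"number"}},"squeeze":{"type":"number"}},"required":["translation","delta_rot","grip"]}

```bash
mkdir -p pics; cat > h.py <<'E'
import numpy as np, cv2
from plant import r
from scipy.spatial.transform import Rotation as R
def proj(c,P):
    P=np.atleast_2d(P); p=(P-np.array(c["eye"]))@np.array(c["rotation"])
    s=np.c_[p[:,0]/-p[:,2],-p[:,1]/-p[:,2]]; s=s*(1+c["k1"]*(s**2).sum(1,keepdims=True))
    K=np.array(c["intrinsics"]); return s@K[:2,:2].T+K[:2,2]
def back(c,uv,z):
    K=np.array(c["intrinsics"]); uv=np.atleast_2d(np.array(uv,float))
    d=(uv-K[:2,2])/np.diag(K)[:2]; s=d.copy()
    for _ in range(20): s=d/(1+c["k1"]*(s**2).sum(1,keepdims=True))
    v=np.c_[s[:,0],-s[:,1],-np.ones(len(s))]@np.array(c["rotation"]).T
    e=np.array(c["eye"]); return e+v*((z-e[2])/v[:,2:])
E
python3 - <<'E'
from h import *
for n in ["top","scene"]:
    im=r.snapshot(n); cv2.imwrite(f"pics/{n}0.png",im)
    c=r.get_calibration(n); print(n,np.round(c["eye"],3),np.round(c["rotation"],3).tolist(),c["k1"],np.array(c["intrinsics"])[0,0])
    for t in ["jig","fence","slot_mouth","wedge","wedge_butt","workpiece","offcut","safety_glasses","turned_handle","folding_rule","scrap_block"]:
        for d in r.look_for(n,t): print(t,np.round(d["point"],3),round(d["confidence"],2),proj(c,d["point"]).round()[0])
s=r.get_state(); print(s)
E
```

```text
top [0.303 0.017 1.183] [0.06, -0.044, -0.704, 0.706] -0.04040076833894977 513.5956822126094Traceback (most recent call last):
  File "<stdin>", line 6, in <module>
  File "h.py", line 5, in proj
    P=np.atleast_2d(P); p=(P-np.array(c["eye"]))@np.array(c["rotation"])
                          ~~~~~~~~~~~~~~~~~~~~~~^~~~~~~~~~~~~~~~~~~~~~~~
ValueError: matmul: Input operand 1 has a mismatch in its core dimension 0, with gufunc signature (n?,k),(k,m?)->(n?,m?) (size 4 is different from 3)
```

View pics/top0.png

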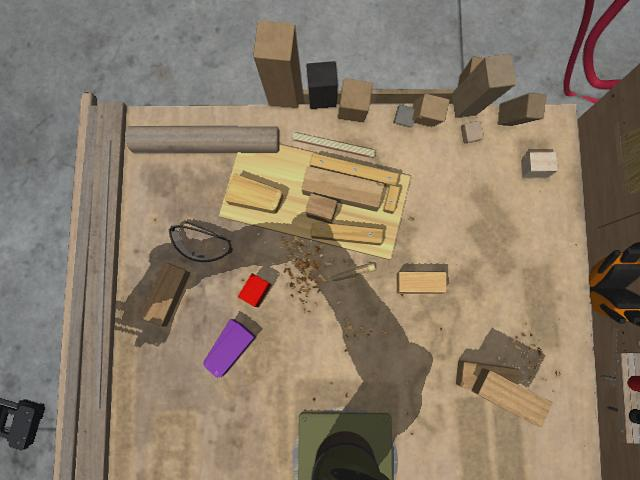

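```bash
cat > fix.py <<'E'
s=open('h.py').read()
s=s.replace('def proj','def M(c):\n    return R.from_quat(c["rotation"]).as_matrix() if np.size(c["rotation"])==4 else np.array(c["rotation"])\ndef proj').replace('@np.array(c["rotation"]).T','@M(c).T').replace('@np.array(c["rotation"])','@M(c)')
open('h.py','w').write(s)
E
python3 fix.py; python3 - <<'E'
from h import *
for n in ["top","scene"]:
    im=r.snapshot(n); cv2.imwrite(f"pics/{n}0.png",im)
    c=r.get_calibration(n); print(n,np.round(c["eye"],3),M(c).round(2).tolist(),c["k1"],np.array(c["intrinsics"])[0,0])
    for t in ["jig","fence","slot_mouth","wedge","wedge_butt","workpiece","offcut","safety_glasses","turned_handle","folding_rule","scrap_block"]:
        for d in r.look_for(n,t): print(t,np.round(d["point"],3),round(d["confidence"],2),proj(c,d["point"]).round()[0])
s=r.get_state(); print(s, R.from_quat(s["eef_rot"]).as_matrix().round(3))
E
```

```text
top [0.303 0.017 1.183] [[0.0, 0.99, -0.15], [-1.0, 0.0, -0.02], [-0.02, 0.15, 0.99]] -0.04040076833894977 513.5956822126094
jig [0.566 0.058 0.018] 0.89 [319. 207.]
fence [0.561 0.062 0.011] 0.9 [318. 210.]
slot_mouth [0.565 0.061 0.01 ] 0.72 [318. 209.]
slot_mouth [ 0.413 -0.016  0.019] 0.48 [352. 273.]
wedge [0.246 0.255 0.042] 0.94 [229. 348.]
wedge [0.587 0.209 0.049] 0.81 [252. 196.]
wedge_butt [0.589 0.209 0.049] 0.98 [253. 195.]
wedge_butt [0.245 0.254 0.038] 0.94 [229. 348.]
workpiece [0.598 0.002 0.06 ] 0.89 [344. 189.]
workpiece [0.566 0.058 0.011] 0.44 [320. 208.]
offcut [0.552 0.056 0.072] 0.87 [319. 208.]
offcut [0.373 0.196 0.054] 0.66 [256. 290.]
safety_glasses [0.483 0.358 0.032] 0.62 [188. 242.]
turned_handle [ 0.417 -0.021  0.018] 0.88 [354. 272.]
turned_handle [0.587 0.209 0.047] 0.38 [253. 196.]
folding_rule [0.726 0.025 0.018] 0.72 [334. 141.]
scrap_block [ 0.389 -0.164  0.053] 0.56 [420. 283.]
scene [-0.613 -0.511  0.585] [[0.46, 0.35, -0.82], [-0.89, 0.21, -0.41], [0.03, 0.91, 0.41]] -0.027235494148511088 589.003508331468
jig [ 0.516 -0.021  0.01 ] 0.65 [355. 
[... 679 characters left out ...]
18, -0.21511456]), 'qd': array([-4.93075875e-05,  2.23453330e-03, -2.00552967e-04,  1.60893794e-05,
       -4.34141331e-04,  1.41328294e-03,  2.79764481e-03]), 'joint_torque': array([-3.41821651e-04, -5.27492237e+01, -1.26698837e+00, -1.53733528e+01,
       -5.18489582e-02, -4.42138326e-04,  4.29146280e-05]), 'tool_pos': array([0.14901845, 0.60701527, 0.30274585]), 'eef_rot': array([ 1.20089651e-01,  9.92763049e-01,  6.00655986e-05, -1.05530588e-06]), 'contact_force': array([0.22499496, 0.06446338, 0.9993345 ]), 'moment': array([ 0.02526472, -0.00752332, -0.00429959]), 'finger_force': 0.0, 'opening': 1.0031837306054714} [[-0.971  0.238  0.   ]
 [ 0.238  0.971  0.   ]
 [ 0.     0.    -1.   ]]
```

View pics/scene0.png

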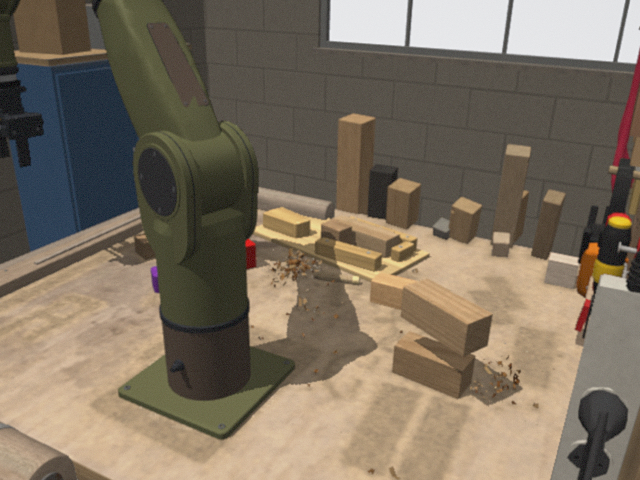

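```bash
cat > fit.py <<'E'
from h import *
from scipy.optimize import minimize
def box(x0,x1,y0,y1,z0,z1): return np.array([[x,y,z] for x in(x0,x1) for y in(y0,y1) for z in(z0,z1)])
def prism(xy,h): return np.array([[x,y,z] for x,y in xy for z in(0,h)])
MOD=dict(jig=np.r_[box(-.265,.15,-.105,.1,0,.012),box(-.085,.12,.058,.088,.012,.046)],
 wedge=prism([(-.06,.0295),(.052,.0295),(.057,.0265),(.06,.0215),(.06,-.0134),(.057,-.0188),(.052,-.0225),(-.06,-.0385)],.04),
 workpiece=box(-.029,.029,-.09,.09,0,.046),offcut=box(-.0225,.0225,-.031,.031,0,.058))
def W(m,p,z=0):
    c,s=np.cos(p[2]),np.sin(p[2]); return m@np.array([[c,-s,0],[s,c,0],[0,0,1]]).T+[p[0],p[1],z]
def mask(cam,t,near):
    c=r.get_calibration(cam); L=r.silhouettes(cam,t); best=None
    for d in L:
        m=np.asarray(d["pixels"]).astype(np.uint8); ys,xs=np.nonzero(m)
        if len(xs)==0: continue
        q=np.hypot(*(np.array([xs.mean(),ys.mean()])-near))
        if best is None or q<best[0]: best=(q,m,d["confidence"])
    return best
def fit(cam,m,t,p0,z,hull=True):
    c=r.get_calibration(cam); S=4
    if hull:
        n,l,st,_=cv2.connectedComponentsWithStats(m); m=(l==1+np.argmax(st[1:,4])).astype(np.uint8)
    ys,xs=np.nonzero(m); x0,y0=xs.min()-15,ys.min()-15; w,h=xs.max()+16-x0,ys.max()+16-y0
    m=np.ascontiguousarray(np.pad(m,20)[y0+20:y0+20+h,x0+20:x0+20+w]); 
    mm=cv2.resize(m*255,None,fx=S,fy=S,interpolation=cv2.INTER_LINEAR)>127
    if hull:
        hp=cv2.convexHull(np.argwhere(mm)[:,::-1].astype(np.int32)); b=np.zeros(mm.shape,np.uint8); cv2.fillConvexPoly(b,hp,1); mm=b>0
    def f(p):
        uv=(proj(c,W(MOD[t],p,z))-[x0,y0]+.5)*S-.5
        b=np.zeros(mm.shape,np.uint8); cv2.fillConvexPoly(b,cv2.convexHull((uv*16).round().astype(np.int32)),1,shift=4)
        return 1-(mm&(b>0)).sum()/(mm|(b>0)).sum()
    best=None
    for dy in (-.2,0,.2):
        s=np.array(p0)+[0,0,dy]
        o=minimize(f,s,method="Nelder-Mead",options=dict(initial_simplex=np.array([s,s+[.015,0,0],s+[0,.015,0],s+[0,0,.12]]),xatol=1e-5,fatol=1e-6))
        if best is None or o.fun<best.fun: best=o
    return best.x,1-best.fun
def injig(j,p):
    c,s=np.cos(j[2]),np.sin(j[2]); d=np.array(p[:2])-j[:2]
    return np.array([c*d[0]+s*d[1],-s*d[0]+c*d[1]])*1000, np.degrees(p[2]-j[2])
E
python3 - <<'E'
from fit import *
im=r.snapshot("top")
P={}
for t,near,p0,z in [("jig",(315,205),(.575,.05,-1.75),0),("wedge",(253,195),(.587,.209,-1.75),.012),("workpiece",(344,189),(.598,.002,-1.75-1.57),.012),("offcut",(320,208),(.552,.056,-1.75-1.57),.012)]:
    b=mask("top",t,near); p,i=fit("top",b[1],t,p0,z); P[t]=p
    print(t,b[0].round(1),b[2],p.round(4),np.degrees(p[2]).round(1),"iou",round(i,3),injig(P["jig"],p))
np.save("P.npy",P,allow_pickle=True)
c=r.get_calibration("top"); S=2.4; x0,y0=200,130
v=cv2.resize(im[130:380,200:420],None,fx=S,fy=S,interpolation=cv2.INTER_CUBIC)
for t in P:
    uv=(proj(c,W(MOD[t],P[t],0 if t=="jig" else .012))-[x0,y0])*S
    cv2.polylines(v,[cv2.convexHull(uv.astype(np.int32))],True,(255,0,0),1)
cv2.imwrite("pics/crop1.png",v)
E
```

```text
jig 7.5 0.64 [ 0.5834  0.0138 -1.8157] -104.0 iou 0.96 (array([-0.,  0.]), np.float64(0.0))
wedge 0.5 0.6 [ 0.592   0.2059 -1.9193] -110.0 iou 0.96 (array([-188.49396519,  -38.18059285]), np.float64(-5.934937250918416))
workpiece 1.1 0.97 [ 0.606   0.0043 -3.3788] -193.6 iou 0.962 (array([ 3.68647204, 24.22935677]), np.float64(-89.55751462531816))
offcut 1.2 0.74 [ 0.5587  0.0518 -3.4068] -195.2 iou 0.949 (array([-30.98192514, -33.15079327]), np.float64(-91.1640251382388))
```

View pics/crop1.png

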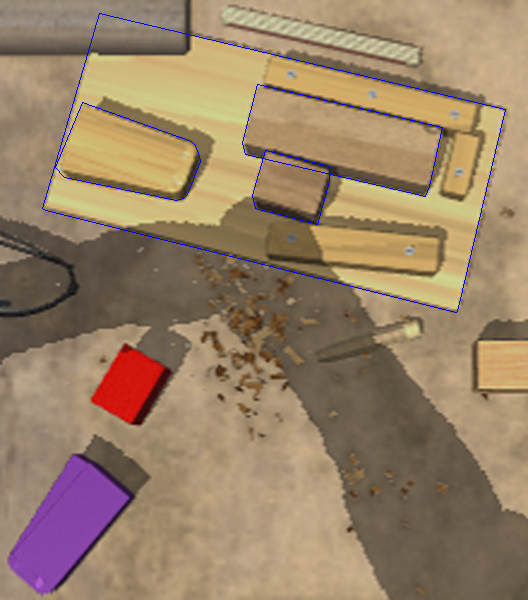

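The brown block at (320,208) is the offcut: it stands in the slot, and the one at (256,290) is red. The pale wedge at (253,195) lies on the board, and the one at (229,348) is purple. The crop confirms both, and the model outlines match the picture.

>>> play_rows(translation=[[-0.0332, -0.0276, 0], [-0.0332, -0.0276, 0], [-0.0332, -0.0276, 0], [-0.0332, -0.0276, 0], [-0.0332, -0.0276, 0], [-0.0332, -0.0276, 0], [-0.0332, -0.0276, 0], [-0.0332, -0.0276, 0], [-0.0332, -0.0276, 0], [-0.0332, -0.0276, 0], [-0.0332, -0.0276, 0], [-0.0332, -0.0276, 0], [-0.0332, -0.0276, 0], [-0.0332, -0.0276, 0], [-0.0332, -0.0276, 0], [-0.0332, -0.0276, 0], [0, 0, 0], [0, 0, 0]], delta_rot=[[0, 0, 1.4], [0, 0, 0], [0, 0, 0], [0, 0, 0], [0, 0, 0], [0, 0, 0], [0, 0, 0], [0, 0, 0], [0, 0, 0], [0, 0, 0], [0, 0, 0], [0, 0, 0], [0, 0, 0], [0, 0, 0], [0, 0, 0], [0, 0, 0], [0, 0, 0], [0, 0, 0]], grip=[1, 1, 1, 1, 1, 1, 1, 1, 1, 1, 1, 1, 1, 1, 1, 1, 1, 1], squeeze=15)

```text
clock: 3.8
tool_pos: [0.5464, 0.0429, 0.3027]
eef_rot: [0.132, 0.991, 0.0, -0.0]
contact_force: [0.7, 0.2, 0.3]
opening: 1.002
finger_force: 0.0
```

```bash
cat >> h.py <<'E'
def go(xy,z,yaw=None):
    "shift in tool axes to reach world xy,z; tool y-axis yaw in deg (mod 180)"
    s=r.get_state(); T=R.from_quat(s["eef_rot"]).as_matrix()
    y=np.degrees(np.arctan2(T[1,1],T[0,1]))
    print("pos",s["tool_pos"].round(4),"yaw",y.round(2),"tilt",T[2].round(3),"clk",s["clock"],"open",round(s["opening"],3),"F",s["contact_force"].round(1),"q7",s["q"][6].round(2))
    print("tool shift",(T.T@(np.r_[xy,z]-s["tool_pos"])).round(4), "turn", None if yaw is None else -((yaw-y+90)%180-90))
E
python3 - <<'E'
from fit import *
P=np.load("P.npy",allow_pickle=True).item(); J=P["jig"]
r.snapshot("wrist"); c=r.get_calibration("wrist")
for d in r.look_for("wrist","offcut"): print(np.round(d["point"],3),d["confidence"],proj(c,d["point"]).round())
b=mask("wrist","offcut",(320,240))
if b: 
    p,i=fit("wrist",b[1],"offcut",P["offcut"],.012); print(b[0],b[2],p,np.degrees(p[2]),i,injig(J,p))
go(P["offcut"][:2],.09,np.degrees(P["offcut"][2])+90)
E
```

```text
[0.551 0.056 0.068] 0.97 [[337. 217.]]
26.849128170682512 0.87 [ 0.55752797  0.05391579 -3.43246814] -196.66593798864787 0.975563241426124 (array([-32.70173919, -34.79987921]), np.float64(-92.63298942543366))
pos [0.5461 0.0437 0.3028] yaw 74.95 tilt [ 0.001  0.001 -1.   ] clk 3.95 open 1.003 F [-0.5  0.5 -0.2] q7 0.93
tool shift [-0.0101  0.011   0.2128] turn 0.14923796735212136
```

>>> play_rows(translation=[[-0.009, 0.012, 0.022], [0, 0, 0.04], [0, 0, 0.04], [0, 0, 0.03], [0, 0, 0.03], [0, 0, 0.03], [0, 0, 0.02], [0, 0, 0], [0, 0, 0], [0, 0, 0], [0, 0, 0], [0, 0, 0]], delta_rot=[[0, 0, 1], [0, 0, 0], [0, 0, 0], [0, 0, 0], [0, 0, 0], [0, 0, 0], [0, 0, 0], [0, 0, 0], [0, 0, 0], [0, 0, 0], [0, 0, 0], [0, 0, 0]], grip=[1, 1, 1, 1, 1, 1, 1, 1, -1, -1, -1, -1], squeeze=15)

```text
clock: 5.45
tool_pos: [0.5591, 0.0517, 0.0916]
eef_rot: [0.141, 0.99, 0.0, 0.001]
contact_force: [-0.6, -0.1, 6.7]
opening: 0.705
finger_force: 15.0
```

>>> play_rows(translation=[[0, 0, -0.01], [0, 0, -0.03], [0, 0, -0.03], [0, 0, -0.04], [-0.0092, -0.0348, 0], [-0.0092, -0.0348, 0], [-0.0092, -0.0348, 0], [-0.0092, -0.0348, 0], [-0.0092, -0.0348, 0], [-0.0092, -0.0348, 0], [-0.0092, -0.0348, 0], [-0.0092, -0.0348, 0], [0, 0, 0], [0, 0, 0.03], [0, 0, 0.03], [0, 0, 0.03], [0, 0, 0.02], [0, 0, 0], [0, 0, 0]], delta_rot=[[0, 0, 0], [0, 0, 0], [0, 0, 0], [0, 0, 0], [0, 0, 0], [0, 0, 0], [0, 0, 0], [0, 0, 0], [0, 0, 0], [0, 0, 0], [0, 0, 0], [0, 0, 0], [0, 0, 0], [0, 0, 0], [0, 0, 0], [0, 0, 0], [0, 0, 0], [0, 0, 0], [0, 0, 0]], grip=[-1, -1, -1, -1, -1, -1, -1, -1, -1, -1, -1, -1, -1, -1, -1, -1, -1, -1, -1])

```text
clock: 7.82
tool_pos: [0.5523, -0.2363, 0.0916]
eef_rot: [0.141, 0.99, -0.0, 0.001]
contact_force: [0.7, -0.3, -0.3]
opening: 0.705
finger_force: 15.0
```

>>> play_rows(translation=[[0, 0, 0.006], [0, 0, 0.006], [0, 0, 0], [0, 0, 0], [0, 0, 0], [0, 0, 0], [0, 0, 0], [0, 0, -0.04], [0, 0, -0.05], [0, 0, -0.06], [0, 0, -0.06], [0, 0, 0]], delta_rot=[[0, 0, 0], [0, 0, 0], [0, 0, 0], [0, 0, 0], [0, 0, 0], [0, 0, 0], [0, 0, 0], [0, 0, 0], [0, 0, 0], [0, 0, 0], [0, 0, 0], [0, 0, 0]], grip=[-1, -1, -1, 1, 1, 1, 1, 1, 1, 1, 1, 1])

```text
clock: 9.32
tool_pos: [0.5541, -0.237, 0.2937]
eef_rot: [0.141, 0.99, -0.001, 0.005]
contact_force: [0.7, -0.7, -1.7]
opening: 1.0
finger_force: 0.0
```

```bash
python3 - <<'E'
from fit import *
P=np.load("P.npy",allow_pickle=True).item()
im=r.snapshot("top"); cv2.imwrite("pics/top1.png",im)
for t,near,z in [("jig",(315,205),0),("wedge",(253,195),.012),("workpiece",(344,189),.012),("offcut",(430,210),0)]:
    b=mask("top",t,near); p0=P[t] if t!="offcut" else (.552,-.236,-3.4)
    p,i=fit("top",b[1],t,p0,z); P[t]=p
    print(t,b[0].round(1),b[2],p.round(4),np.degrees(p[2]).round(1),"iou",round(i,3),injig(P["jig"],p))
np.save("P.npy",P,allow_pickle=True)
go((.55,.2),.28,np.degrees(P["wedge"][2])+90-4)
E
```

```text
jig 6.7 0.67 [ 0.5837  0.0136 -1.8111] -103.8 iou 0.95 (array([-0.,  0.]), np.float64(0.0))
wedge 0.5 0.97 [ 0.592   0.2059 -1.9193] -110.0 iou 0.971 (array([-188.74773276,  -37.6975281 ]), np.float64(-6.199404834401021))
workpiece 1.7 0.58 [ 0.6064  0.0044 -3.3793] -193.6 iou 0.964 (array([ 3.52484335, 24.2223573 ]), np.float64(-89.84921726601037))
offcut 18.0 0.77 [ 0.5515 -0.2355 -3.4464] -197.5 iou 0.969 (array([249.61978364,  27.96417223]), np.float64(-93.69457153703463))
pos [ 0.5506 -0.2363  0.2869] yaw 73.81 tilt [ 0.004  0.    -1.   ] clk 9.575 open 1.002 F [-0.1 -0.1 -0. ] q7 1.35
tool shift [0.1222 0.4188 0.0074] turn -82.22010282876965
```

View pics/top1.png

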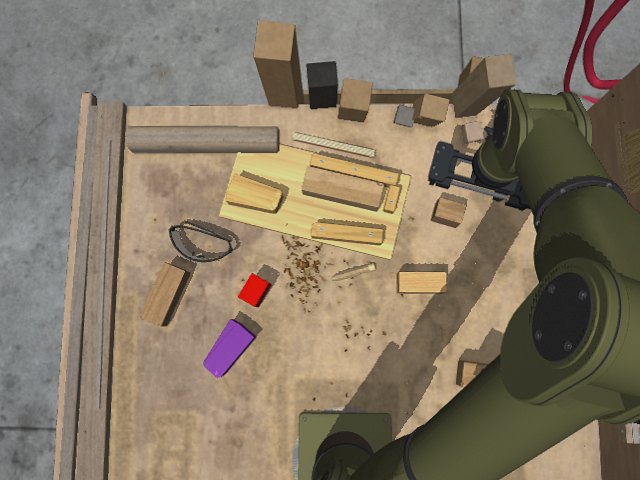

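The offcut stands clear on the bench at about (450,208), and the jig, workpiece and wedge have not moved. Next I go to the wedge.

>>> play_rows(translation=[[0.007, 0.0384, 0], [0.007, 0.0384, 0], [0.007, 0.0384, 0], [0.007, 0.0384, 0], [0.007, 0.0384, 0], [0.007, 0.0384, 0], [0.007, 0.0384, 0], [0.007, 0.0384, 0], [0.007, 0.0384, 0], [0.007, 0.0384, 0], [0.007, 0.0384, 0], [0.007, 0.0384, 0]], delta_rot=[[0, 0, 0], [0, 0, 0], [0, 0, 0], [0, 0, 0], [0, 0, 0], [0, 0, 0], [0, 0, 0], [0, 0, 0], [0, 0, 0], [0, 0, 0], [0, 0, 0], [0, 0, 0]], grip=[1, 1, 1, 1, 1, 1, 1, 1, 1, 1, 1, 1])

```text
clock: 11.08
tool_pos: [0.5989, 0.2305, 0.2868]
eef_rot: [0.141, 0.99, -0.001, -0.001]
contact_force: [1.0, -0.9, 0.3]
opening: 1.0
finger_force: 0.0
```

>>> play_rows(translation=[[0, 0, 0], [0, 0, 0], [0, 0, 0], [0, 0, 0], [0, 0, 0], [0, 0, 0], [0, 0, 0], [0, 0, 0], [0, 0, 0], [0, 0, 0], [0, 0, 0]], delta_rot=[[0, 0, 10], [0, 0, 10], [0, 0, 10], [0, 0, 10], [0, 0, 10], [0, 0, 10], [0, 0, 10], [0, 0, 10], [0, 0, 10], [0, 0, 0], [0, 0, 0]], grip=[1, 1, 1, 1, 1, 1, 1, 1, 1, 1, 1])

```text
clock: 12.45
tool_pos: [0.5991, 0.2295, 0.2878]
eef_rot: [0.799, 0.602, -0.001, -0.0]
contact_force: [-0.2, -0.0, -0.9]
opening: 1.003
finger_force: 0.0
```

```bash
python3 - <<'E'
from fit import *
P=np.load("P.npy",allow_pickle=True).item()
im=r.snapshot("wrist"); cv2.imwrite("pics/wrist1.png",im); c=r.get_calibration("wrist")
uv=proj(c,np.r_[P["wedge"][:2],.03])[0]; print(uv)
b=mask("wrist","wedge",uv); p,i=fit("wrist",b[1],"wedge",P["wedge"],.012)
ys,xs=np.nonzero(b[1]); print(xs.min(),xs.max(),ys.min(),ys.max())
print(b[0],b[2],p.round(4),np.degrees(p[2]),i,injig(P["jig"],p))
P["wedge_w"]=p; np.save("P.npy",P,allow_pickle=True)
for q in (P["wedge"],p):
    g=W(np.array([[-.025,-.002,0]]),q)[0]; go(g[:2],.09,np.degrees(q[2])+94)
E
```

```text
[319.939151   234.91324429]
274 363 157 313
5.286932519755975 0.73 [ 0.5914  0.2067 -1.9229] -110.17641650923298 0.9637087212479251 (array([-189.38563579,  -38.51751183]), np.float64(-6.408005498232907))
pos [0.5993 0.2294 0.2882] yaw -16.09 tilt [-0.    -0.001 -1.   ] clk 12.55 open 1.0 F [-0.4  0.8 -1.1] q7 -0.6
tool shift [ 0.0005 -0.0006  0.1982] turn -0.12568314707351647
pos [0.5993 0.2294 0.2882] yaw -16.09 tilt [-0.    -0.001 -1.   ] clk 12.55 open 1.0 F [-0.4  0.8 -1.1] q7 -0.6
tool shift [ 0.0011 -0.0014  0.1982] turn 0.08291751675837133
```

>>> play_rows(translation=[[0.001, -0.001, 0.038], [0, 0, 0.04], [0, 0, 0.04], [0, 0, 0.04], [0, 0, 0.025], [0, 0, 0.015], [0, 0, 0], [0, 0, 0], [0, 0, 0], [0, 0, 0], [0, 0, 0], [0, 0, -0.004], [0, 0, -0.004], [0, 0, 0]], delta_rot=[[0, 0, 0], [0, 0, 0], [0, 0, 0], [0, 0, 0], [0, 0, 0], [0, 0, 0], [0, 0, 0], [0, 0, 0], [0, 0, 0], [0, 0, 0], [0, 0, 0], [0, 0, 0], [0, 0, 0], [0, 0, 0]], grip=[1, 1, 1, 1, 1, 1, 1, -1, -1, -1, -1, -1, -1, -1], squeeze=15)

```text
clock: 14.3
tool_pos: [0.5988, 0.2307, 0.0988]
eef_rot: [0.8, 0.6, 0.0, 0.0]
contact_force: [-0.2, -0.2, -2.6]
opening: 0.72
finger_force: 15.0
```

```bash
python3 - <<'E'
from fit import *
P=np.load("P.npy",allow_pickle=True).item(); J=P["jig"].copy(); J[2]=np.radians(-103.8)
im=r.snapshot("top"); b=mask("top","wedge",(255,193)); print(b[0],b[2],b[1].sum())
# target wedge pose jig (-75,-37.5), yaw 0 -> tool grasp point
for t in [(-.115,-.0375),(-.075,-.0375)]:
    w=np.r_[W(np.array([[*t,0]]),J)[0,:2],J[2]]; g=W(np.array([[-.025,-.002,0]]),w)[0]
    go(g[:2],.098,np.degrees(w[2])+94.07)
E
```

```text
9.50861166084269 0.98 884
pos [0.5987 0.2307 0.0985] yaw -16.2 tilt [-0. -0. -1.] clk 14.4 open 0.72 F [-1.  -0.7 -3.2] q7 -0.57
tool shift [-0.0744  0.0009  0.0006] turn -6.467316040524196
pos [0.5987 0.2307 0.0985] yaw -16.2 tilt [-0. -0. -1.] clk 14.4 open 0.72 F [-1.  -0.7 -3.2] q7 -0.57
tool shift [-0.1144  0.0026  0.0006] turn -6.467316040524196
```

>>> play_rows(translation=[[0, 0, 0], [-0.0143, -0.0013, 0], [-0.0143, -0.0013, 0], [-0.0143, -0.0013, 0], [-0.0143, -0.0013, 0], [-0.0143, -0.0013, 0], [-0.0143, -0.0012, 0], [-0.0143, -0.0012, 0], [-0.0143, -0.0012, 0], [0, 0, 0], [0, 0, 0.004], [0, 0, 0.003], [0, 0, 0]], delta_rot=[[0, 0, -6.4], [0, 0, 0], [0, 0, 0], [0, 0, 0], [0, 0, 0], [0, 0, 0], [0, 0, 0], [0, 0, 0], [0, 0, 0], [0, 0, 0], [0, 0, 0], [0, 0, 0], [0, 0, 0]], grip=[-1, -1, -1, -1, -1, -1, -1, -1, -1, -1, -1, -1, -1])

```text
clock: 16.02
tool_pos: [0.5696, 0.1209, 0.0917]
eef_rot: [0.765, 0.645, 0.001, -0.0]
contact_force: [-0.7, 0.4, -0.2]
opening: 0.722
finger_force: 14.9
```

```bash
python3 - <<'E'
from fit import *
P=np.load("P.npy",allow_pickle=True).item()
im=r.snapshot("top"); cv2.imwrite("pics/c2.png",cv2.resize(im[100:300,190:440],None,fx=3,fy=3,interpolation=cv2.INTER_CUBIC))
go((.6,.1),.09)
E
```

```text
pos [0.5696 0.1208 0.0917] yaw -9.73 tilt [ 0.001  0.    -1.   ] clk 16.075 open 0.719 F [-0.7  1.7 -0.1] q7 -0.37
tool shift [-0.0154  0.0335  0.0017] turn None
```

View pics/c2.png

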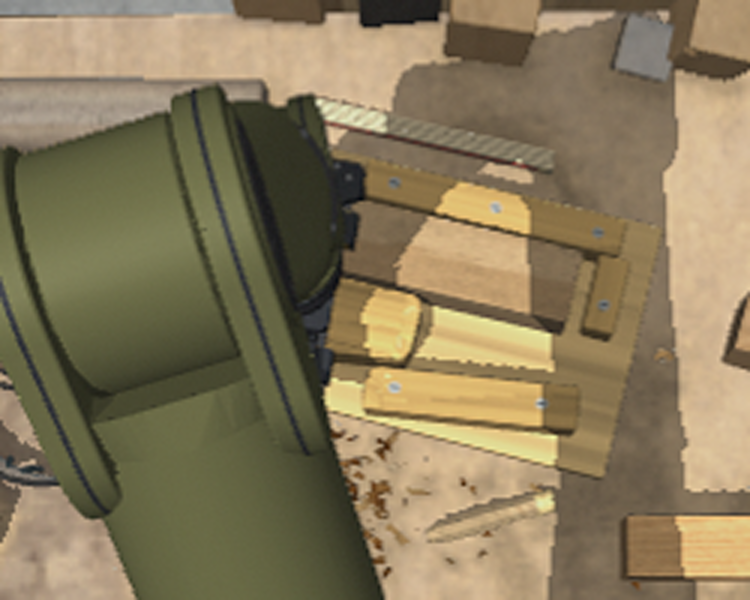

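The thin end is in the slot, between the workpiece and the slanted cleat. I let go, back off and get ready to push the butt.

>>> play_rows(translation=[[0, 0, 0], [0, 0, 0], [0, 0, 0], [0, 0, -0.03], [0, 0, -0.04], [0, 0, -0.04], [0.03, -0.003, 0], [0.03, -0.003, 0], [0, 0, 0], [0, 0, 0]], delta_rot=[[0, 0, 0], [0, 0, 0], [0, 0, 0], [0, 0, 0], [0, 0, 0], [0, 0, 0], [0, 0, 4.1], [0, 0, 0], [0, 0, 0], [0, 0, 0]], grip=[0.85, 0.85, 0.85, 0.85, 0.85, 0.85, -0.64, -0.64, -0.64, -0.64])

```text
clock: 17.32
tool_pos: [0.5756, 0.1784, 0.2015]
eef_rot: [0.788, 0.616, -0.001, 0.0]
contact_force: [0.6, -1.2, 0.1]
opening: 0.493
finger_force: 0.0
```

```bash
python3 - <<'E'
from fit import *
P=np.load("P.npy",allow_pickle=True).item(); J=P["jig"].copy(); J[2]=np.radians(-103.8)
w=np.r_[W(np.array([[-.075,-.0375,0]]),J)[0,:2],J[2]]
im=r.snapshot("wrist"); c=r.get_calibration("wrist")
uv=proj(c,np.r_[w[:2],.03])[0]
b=mask("wrist","wedge",uv); ys,xs=np.nonzero(b[1]); print(uv,b[0],b[2],xs.min(),xs.max(),ys.min(),ys.max())
p,i=fit("wrist",b[1],"wedge",w,.012); print(p,np.degrees(p[2]),i,injig(J,p))
g=W(np.array([[-.060-.009-.008,-.004,0]]),p)[0]; go(g[:2],.084,np.degrees(J[2])+90)
print("tcp in jig",injig(J,np.r_[r.get_state()["tool_pos"][:2],J[2]])[0])
v=im.copy(); cv2.polylines(v,[cv2.convexHull(proj(c,W(MOD["wedge"],p,.012)).astype(np.int32))],True,(255,0,0),1)
wp=P["workpiece"]; cv2.polylines(v,[cv2.convexHull(proj(c,W(MOD["workpiece"],wp,.012)).astype(np.int32))],True,(0,0,255),1)
cv2.imwrite("pics/w2.png",v)
E
```

```text
[334.5460739 353.4693623] 21.87184248346254 0.9 275 384 265 404
[ 0.56421233  0.09403924 -1.81858681] -104.19734914723075 0.9014173688568506 (array([-73.48881904, -38.14123388]), np.float64(-0.39734914723076575))
pos [0.5758 0.1778 0.2016] yaw -14.02 tilt [-0.001 -0.    -1.   ] clk 17.425 open 0.404 F [ 0.8  0.8 -0.4] q7 -0.51
tool shift [-0.0069  0.0053  0.1176] turn -0.2151650464157342
tcp in jig [-157.58892872  -46.88469998]
```

View pics/w2.png

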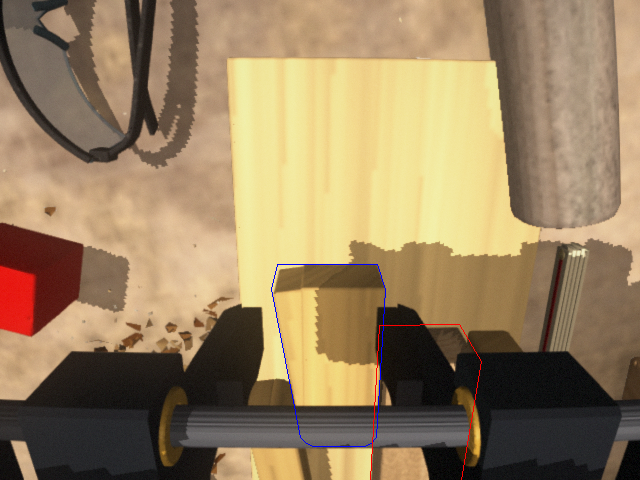

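>>> play_rows(translation=[[0, 0.005, 0.03], [0, 0, 0.04], [0, 0, 0.03], [0, 0, 0.018], [0, 0, 0], [0, 0, 0], [-0.008, 0, 0], [-0.008, 0, 0], [-0.008, 0, 0], [-0.008, 0, 0], [-0.008, 0, 0], [-0.008, 0.0003, 0], [-0.006, 0.0005, 0], [0, 0, 0]], delta_rot=[[0, 0, 0], [0, 0, 0], [0, 0, 0], [0, 0, 0], [0, 0, 0], [0, 0, 0], [0, 0, 0], [0, 0, 0], [0, 0, 0], [0, 0, 0], [0, 0, 0], [0, 0, 0], [0, 0, 0], [0, 0, 0]], grip=[-0.64, -0.64, -0.64, -0.64, -0.64, -0.64, -0.64, -0.64, -0.64, -0.64, -0.64, -0.64, -0.64, -0.64])

```text
clock: 19.18
tool_pos: [0.569, 0.1248, 0.0838]
eef_rot: [0.788, 0.616, 0.0, 0.001]
contact_force: [2.8, 1.6, 1.7]
opening: 0.179
finger_force: 1.3
```

```bash
cat > st.py <<'E'
from fit import *
P=np.load("P.npy",allow_pickle=True).item(); J=P["jig"].copy(); J[2]=np.radians(-103.8)
s=r.get_state(); F=s["contact_force"]; d=np.array([np.cos(J[2]),np.sin(J[2])])
print("clk",s["clock"],"tcp in jig",injig(J,np.r_[s["tool_pos"][:2],J[2]])[0].round(1),"z",s["tool_pos"][2].round(4),"F along jig x,y",(F[:2]@d).round(1),(F[:2]@[-d[1],d[0]]).round(1),"Fz",F[2].round(1))
E
python3 st.py
```

```text
clk 19.175 tcp in jig [-104.5  -40.8] z 0.0838 F along jig x,y -2.3 2.4 Fz 1.7
```

>>> play_rows(translation=[[-0.005, 0.0007, 0], [-0.005, 0.0007, 0], [-0.005, 0.0007, 0], [-0.005, 0.0007, 0], [-0.005, 0.0007, 0], [-0.005, 0.0007, 0], [0, 0, 0]], delta_rot=[[0, 0, 0], [0, 0, 0], [0, 0, 0], [0, 0, 0], [0, 0, 0], [0, 0, 0], [0, 0, 0]], grip=[-0.64, -0.64, -0.64, -0.64, -0.64, -0.64, -0.64])

```text
clock: 20.05
tool_pos: [0.5661, 0.0969, 0.0837]
eef_rot: [0.787, 0.617, 0.001, -0.0]
contact_force: [3.6, 5.8, 2.0]
opening: 0.181
finger_force: 3.1
```

```bash
python3 st.py
```

```text
clk 20.05 tcp in jig [-76.8 -37. ] z 0.0837 F along jig x,y -6.5 2.1 Fz 2.0
```

>>> play_rows(translation=[[-0.003, 0.0004, 0], [-0.003, 0.0004, 0], [-0.003, 0.0004, 0], [-0.003, 0.0004, 0], [-0.003, 0.0004, 0], [0, 0, 0]], delta_rot=[[0, 0, 0], [0, 0, 0], [0, 0, 0], [0, 0, 0], [0, 0, 0], [0, 0, 0]], grip=[-0.64, -0.64, -0.64, -0.64, -0.64, -0.64])

```text
clock: 20.8
tool_pos: [0.5646, 0.0824, 0.0837]
eef_rot: [0.787, 0.617, 0.002, -0.0]
contact_force: [3.8, 6.6, 1.5]
opening: 0.179
finger_force: 3.5
```

```bash
python3 st.py
```

```text
clk 20.8 tcp in jig [-62.3 -35. ] z 0.0837 F along jig x,y -7.3 2.1 Fz 1.5
```

>>> play_rows(translation=[[-0.002, 0.0003, 0], [-0.002, 0.0003, 0], [-0.002, 0.0003, 0], [-0.002, 0.0003, 0], [-0.002, 0.0003, 0], [0, 0, 0]], delta_rot=[[0, 0, 0], [0, 0, 0], [0, 0, 0], [0, 0, 0], [0, 0, 0], [0, 0, 0]], grip=[-0.64, -0.64, -0.64, -0.64, -0.64, -0.64])

```text
clock: 21.55
tool_pos: [0.5636, 0.0727, 0.0837]
eef_rot: [0.787, 0.617, 0.002, -0.0]
contact_force: [3.5, 6.6, 2.3]
opening: 0.176
finger_force: 3.8
```

```bash
python3 st.py
```

```text
clk 21.55 tcp in jig [-52.6 -33.7] z 0.0837 F along jig x,y -7.3 1.8 Fz 2.3
```

>>> play_rows(translation=[[-0.002, 0.0003, 0], [-0.002, 0.0003, 0], [-0.002, 0.0003, 0], [0, 0, 0]], delta_rot=[[0, 0, 0], [0, 0, 0], [0, 0, 0], [0, 0, 0]], grip=[-0.64, -0.64, -0.64, -0.64])

```text
clock: 22.05
tool_pos: [0.5633, 0.0703, 0.0838]
eef_rot: [0.786, 0.618, 0.003, -0.002]
contact_force: [3.8, 14.4, 1.9]
opening: 0.18
finger_force: 6.8
```

```bash
python3 st.py
```

```text
clk 22.05 tcp in jig [-50.2 -33.4] z 0.0838 F along jig x,y -14.9 0.2 Fz 1.9
```

>>> play_rows(translation=[[-0.001, 0, 0], [-0.0008, 0, 0], [0, 0, 0], [0, 0, 0], [0.003, 0, 0], [0, 0, 0], [-0.0015, 0, 0], [-0.0015, 0, 0], [0, 0, 0], [0, 0, 0]], delta_rot=[[0, 0, 0], [0, 0, 0], [0, 0, 0], [0, 0, 0], [0, 0, 0], [0, 0, 0], [0, 0, 0], [0, 0, 0], [0, 0, 0], [0, 0, 0]], grip=[-0.64, -0.64, -0.64, -0.64, -0.64, -0.64, -0.64, -0.64, -0.64, -0.64])

```text
clock: 23.3
tool_pos: [0.5632, 0.0701, 0.0838]
eef_rot: [0.786, 0.619, 0.004, -0.002]
contact_force: [4.3, 16.2, 0.6]
opening: 0.182
finger_force: 8.2
```

```bash
python3 st.py
```

```text
clk 23.3 tcp in jig [-50.  -33.4] z 0.0838 F along jig x,y -16.8 0.3 Fz 0.6
```

Firm. I repeat the push at slightly over 20 N.

>>> play_rows(translation=[[-0.0012, 0, 0], [-0.0008, 0, 0], [0, 0, 0], [0, 0, 0], [0.004, 0, 0], [0, 0, 0], [-0.002, 0, 0], [-0.002, 0, 0], [0, 0, 0], [0, 0, 0]], delta_rot=[[0, 0, 0], [0, 0, 0], [0, 0, 0], [0, 0, 0], [0, 0, 0], [0, 0, 0], [0, 0, 0], [0, 0, 0], [0, 0, 0], [0, 0, 0]], grip=[-0.64, -0.64, -0.64, -0.64, -0.64, -0.64, -0.64, -0.64, -0.64, -0.64])

```text
clock: 24.55
tool_pos: [0.5631, 0.0699, 0.0838]
eef_rot: [0.785, 0.619, 0.005, -0.003]
contact_force: [4.2, 19.7, 0.6]
opening: 0.179
finger_force: 9.8
```

```bash
python3 st.py
```

```text
clk 24.55 tcp in jig [-49.8 -33.5] z 0.0838 F along jig x,y -20.1 -0.7 Fz 0.6
```

>>> play_rows(translation=[[0.003, 0, 0], [0.006, 0, 0], [0.012, 0, 0], [0.03, 0, 0], [0.04, 0, -0.03], [0.05, 0, -0.05], [0.05, 0, -0.05], [0.05, 0, -0.03], [0.05, -0.02, 0], [0.05, -0.02, 0], [0, 0, 0], [0, 0, 0]], delta_rot=[[0, 0, 0], [0, 0, 0], [0, 0, 0], [0, 0, 0], [0, 0, 0], [0, 0, 0], [0, 0, 0], [0, 0, 0], [0, 0, 0], [0, 0, 0], [0, 0, 0], [0, 0, 0]], grip=[-0.64, -0.64, -0.64, -0.64, -0.64, -0.64, -0.64, -0.64, -0.64, -0.64, -0.64, -0.64])

```text
clock: 26.05
tool_pos: [0.6013, 0.3884, 0.2311]
eef_rot: [0.788, 0.616, -0.002, 0.001]
contact_force: [0.3, 0.6, 0.8]
opening: 0.178
finger_force: 0.0
```

```bash
python3 st.py; python3 - <<'E'
from fit import *
P=np.load("P.npy",allow_pickle=True).item(); J=P["jig"].copy(); J[2]=np.radians(-103.8)
im=r.snapshot("top")
for t,jp,dy in [("wedge",(.02,-.0295,0),0),("workpiece",(.012,.029,0),-np.pi/2)]:
    w=np.r_[W(np.array([jp]),J)[0,:2],J[2]+dy]; uv=proj(r.get_calibration("top"),np.r_[w[:2],.04])[0]
    b=mask("top",t,uv); p,i=fit("top",b[1],t,w,.012); print(t,uv,b[0],b[2],i,injig(J,p))
cv2.imwrite("pics/c3.png",cv2.resize(im[100:300,190:470],None,fx=2.8,fy=2.8,interpolation=cv2.INTER_CUBIC))
E
```

```text
clk 26.05 tcp in jig [-368.1  -72.4] z 0.2311 F along jig x,y -0.7 0.1 Fz 0.8
wedge [343.97316544 212.11834717] 1.7715893765658242 0.75 0.8860789693427175 (array([ 20.07237116, -27.09394494]), np.float64(-1.591179749144512))
workpiece [346.62521897 187.00128399] 3.305695812115805 0.59 0.9627902235135204 (array([ 6.85703339, 30.11949256]), np.float64(-90.75974474680284))
```

View pics/c3.png

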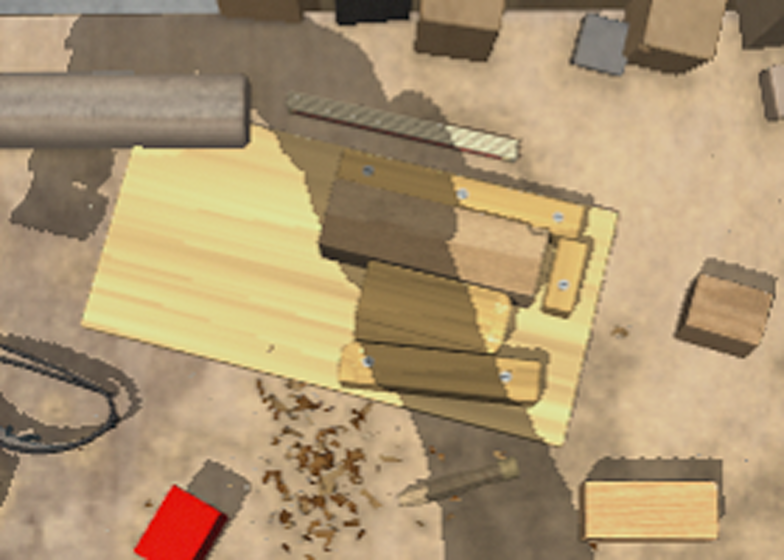

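The wedge is jammed at jig x of about +20, the workpiece lies along the fence, and the offcut is clear of the board. The robot is away from everything.

```bash
python3 -c "
from plant import r
print(r.finish_job())"
```

```text
the job is handed in; nothing more can be done
None
```

I handed the job in at about 26 s: the offcut is on the bench clear of the board, and the wedge is jammed by repeated pushes of up to about 20 N and stayed put when released, with the workpiece against the fence; the hand-in returned no verdict.

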